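Set and lock the focus of the mail-desk label reader

ROBOT

A 6-joint arm with a two-finger parallel gripper is mounted at the origin on the work surface. World frame = base frame: x ahead of the robot, y to its left, z up, the work surface at z = 0. Lengths are in mm, angles in rad, forces in N, time in s.
With the tool pointing down it reaches from about 275 to 1000 mm from the base axis. Payload 8.4 kg.
Tool frame: the origin (TCP) lies on the centre line of the jaws, within the pads' length; the fingertips stand r.tip_reach ahead of it and the grasp point (between the pads) lies 3 mm ahead of it (r.tip_reach is the distance from the TCP to the fingertips, in mm); z points along the fingers, y is the direction in which the jaws open and shut (so a half turn about z gives the same grasp; the last joint's range is limited). The gripper opens to 85 mm and grips with 20 to 120 N. Pads are 22 mm wide; open, the fingers measure 114 mm over their backs; the gripper's body (76 mm by 85 mm) begins 54 mm behind the grasp point. The pads swing forward as they close: fully open they stand 13 mm farther back than shut.
Start: joints at [-1.291, 0.353, 1.633, -0, 1.155, -0.002], TCP at [173.802, -600.351, 253.281] pointing down, gripper open.
Joint ranges: [-2.63, 2.63], [-0.92, 2.1], [0.06, 2.66], [-1.3, 4.44], [0, 2.69], [-3.02, 3.02]. Speed limits (rad/s): [2.22, 2.22, 2.79, 3.14, 3.14, 3.14].

INTERFACE

Orientations are given as [roll, pitch, yaw] about the fixed x, y, z axes, in that order (R = Rz(yaw) Ry(pitch) Rx(roll)).
In Python, from rig import sense, optics, r, nets gives the robot as it stands. The module is installed in compiled form; this text tells all that it offers.
- The arm moves only by the tool carry_out, never from a script. Its argument "increments" is a list that holds one entry, the list of rows, each a list of 6 numbers: the shift along the tool's x, y, z normalised to -1 to 1, where 1 is 40 cm, then the turn, a rotation vector about the tool's x, y, z normalised to -1 to 1, where 1 is 60 degrees. A call has 1 to 5 rows; each row is the pose to reach, as a shift and turn from the pose commanded when the call began, along the tool's axes at that moment; what a row does not reach only later rows make up. A row lasts 1/12 s, in which the tool goes at most 41.7 mm and 7.16 degrees, less where a joint would pass 70% of its speed; a pose out of reach is approached as far as the arm can. A call with a number of a shift or a turn outside -1 to 1 is refused whole. A call with a gripper value outside its range is refused whole. "hand" is the closure, from 0 (fully open) to 1 (shut), set as the call begins (left out, the last holds). The fingers move at their own pace and stop on an object; "squeeze" is the grip in N (left out, the last holds). Time passes only in rows, so rows that repeat a pose let the fingers close. It gives the time, the measured TCP pose, the force and the opening at its end, in the units of the state.
- sense(): the state, without advancing time (a new reading comes with each control period).
- optics.grab_frame(name): name is "scene" or "top" or "wrist"; returns a dict with "img" (480x640x3 uint8, red, green, blue), "range_z" (480x640 float32, mm along the optical axis (not along the pixel's ray), 0 where there is no reading), "fov_y" (degrees; the focal length in pixels is half the picture's height over the tangent of half this angle, whatever the lens; pixels are square), "cx", "cy" (the principal point, pixels), "R" (3x3) and "t" (3): a world point X has camera coordinates R X + t. Camera axes: x right, y down, z forward; pixel columns grow to the right and rows downward; lengths in mm; the calibration is good to about 2 mm. A picture is of the moment at which its call begins.
- r.sign_off(): hands the job in, once; it reports no verdict.
Trained networks look in the newest picture that a camera, given by its name, has taken for a name from the list of things; names that differ only in an ending like _2 or _b are one class to them, and where a whole thing is asked for, a point or a joint stands for the part that bears it (a point fixed in the world has none). Each returns a list of dicts, best first, with "confidence" (0 to 1); they miss things now and then, are a little off and sometimes report something else, mostly with a low value. They report only what shows in the picture. A call takes as long as a camera call. They do not tell look-alikes from the thing itself.
- nets.trace(target, camera): "mask" (480x640 bool, what is visible of it).
- nets.tip_of(target, camera): "point" ([x, y, z] in mm, in world coordinates, good to about 4 mm: a listed point, or the origin of a listed thing).
The state is a dict: "clock": time; "qpos": joint angles; "qvel": joint speeds; "joint_efforts": joint torques, N m; "eef_pos": TCP position; "tcp_rot": TCP orientation; "contact_force": force on the tool from outside, world axes, zero at the start; "wrist_torque": the same for the moment, N m; "opening": opening from 0.0 (shut) to 1.0 (fully open).
Only numpy, scipy, OpenCV 4.12 (cv2) and the standard library are available. Lean on these libraries where they do the work, as an engineer would, in place of code of your own. Each camera call takes 0.05 s, during which the arm holds its last target.

TASK

The label reader's focus is unlocked: turn the lens barrel (the one with the orange-tipped post) until its white line stands at the white index line on the housing. Then, holding the barrel there, turn the knurled brass lock ring clockwise (seen from above) until it meets the housing and nip it up firmly, about a twentieth of a turn further, so that the barrel does not creep off its line while the ring bites. Do not force the slim posts or overtighten the ring, leave the things on the desk where they are, and let go at the end.

Things in the scene. Friction and masses are not known exactly. Their poses are not given: they have to be found in the camera images.
- lens_axis (a point): Point on the vertical lens axis of the bolted-down label reader, 120 mm above the table; z up, x axis towards the white index line on the housing. Reader: grey 80 x 80 mm camera body on a 150 x 130 x 12 mm foot plate, top at 82 mm; black flange, 39 mm radius, to 87 mm; bare mount, 29 mm radius, to 105 mm; lens above, glass front at 149 mm, looking up.
- barrel_ball (a point): Thumb post of the black lens barrel (up to 29 mm radius): a radial 7 mm steel pin ending in an orange 12 mm ball. Origin: the ball's centre, 50 mm from the lens axis, 128 mm above the table; x radially outward, z up. It stands at the same angle as the barrel's white line. Slim: takes at most 30 N.
- ring_ball (a point): Thumb post of the knurled brass ring (33 mm radius, 105 to 119 mm up): a pin like the other with a blue 12 mm ball. Origin: ball centre, 50 mm from the axis, 112 mm up; x outward, z up. From above it starts 49 to 75 degrees counter-clockwise of the barrel's post and nears it as the ring is tightened; the ring touches the housing at 34 to 53 degrees (varies, to be felt). At most 30 N.
- lens_barrel (a joint): Angle of the lens barrel, rad, positive counter-clockwise from above; 0 = its white line is at the index line. Starts at -0.7 to -0.3. Travel -1.2 to 1.2. Greased: takes 0.16 Nm (3.2 N at the ball) to turn and stays where it is left. The ring rides on the barrel's thread and goes round with it.
- ring_bite (a joint): How far the ring was turned on the barrel past first touch of the housing, rad, positive clockwise from above (tighter); 0 until it touches, 0.2 to 0.4 is nipped up. Before touching the ring runs easily (0.03 Nm); then 0.55 Nm between ring and barrel (12 to 13 N squeezing the balls together), rising to 0.8 at 0.3 rad (17 to 18 N). No spring-back. As this exceeds the barrel's friction, a ring turned with the barrel not held takes the barrel along and does not bite.
- calculator: White desk calculator, 118 x 74 x 14 mm, lying loose on the table; origin under its centre.
- parcel: Small brown cardboard parcel, 100 x 75 x 45 mm, loose on the table; origin under its centre.
- wood_stamp: Wooden hand stamp, 52 x 30 mm foot, 67 mm tall, standing loose on the table; origin under its centre.
Things that resemble listed ones, but are neither listed nor needed, are in the scene too. There is more than one size of the part that bears lens_axis; the job needs the middle-sized.

How it is judged (in metres and radians):
On the way, in this order (a step that is already met when the one before it is completed fails the run):
1. the barrel's white line stands at the index line (within 0.06 rad), before the ring is tightened (value of joint lens_barrel between -0.06 and 0.06 rad and value of joint ring_bite below 0.05 rad), for 0.3 s.
2. the ring is nipped up by 0.2 rad or more with the barrel still at its line (value of joint lens_barrel between -0.06 and 0.06 rad and value of joint ring_bite above 0.2 rad), for 0.2 s.
At the end, for the whole second after the job is handed in: The barrel's line is within 0.06 rad (3.4 degrees, 3 mm at the post's ball) of the index line, the lock ring is nipped up between 0.2 and 0.4 rad past first touch, all is at rest and both posts are let go (all of step 2 and value of joint ring_bite below 0.4 rad and velocity of joint lens_barrel between -0.05 and 0.05 rad/s).
It fails at once if the ring bites while the barrel is more than 0.06 rad off its line (not (value of joint lens_barrel between -0.06 and 0.06 rad) and value of joint ring_bite above 0.04 rad).
It fails at once if the ring is overtightened (more than 0.4 rad past first touch) (value of joint ring_bite above 0.4 rad).
It fails at once if a slim post is loaded with more than 30 N (contact force between anything else and lens_barrel_c0 above 30 N or contact force between anything else and lens_barrel_c1 above 30 N or contact force between anything else and lock_ring_c0 above 30 N or contact force between anything else and lock_ring_c1 above 30 N).
It fails at once if a thing on the desk is moved by more than 20 mm (distance of any of calculator, parcel, wood_stamp from where it was at the start of the episode above 0.02 m).
It also fails if it takes over 59 s, if anything falls off the work surface, if the arm or the gripper's body presses on something with over 40 N, if the wrist force passes 120 N, or if a joint passes its speed limit or range.

## Working session

There is one attempt and no reset: what is moved stays moved. The work goes in short steps, Python scripts to look and compute and a tool call to move; the robot and the scene stay as the last step left them, time stands still between calls to the robot, and variables do not carry over. Pictures are saved under pics/ and viewed, and the job is handed in when it is done.

Besides the shell and the picture viewer there is one more tool, called after ">>>" by a JSON object that holds its "name" and its "arguments". carry_out: Moves the arm, as the interface text tells. Its arguments: {"type":"object","properties":{"increments":{"type":"array","items":{"type":"array","items":{"type":"array","items":{"type":"number","minimum":-1,"maximum":1}}}},"hand":{"type":"number"},"squeeze":{"type":"number"}},"required":["increments"]}

```bash
mkdir -p pics; ls; cat > h.py <<'E'
import numpy as np, cv2
from rig import sense, optics, r, nets
def shot(name,fn):
    f=optics.grab_frame(name); cv2.imwrite('pics/'+fn,f['img'][:,:,::-1]); return f
def world(f,u,v,z=None):
    z=f['range_z'][int(v),int(u)] if z is None else z
    F=240/np.tan(np.radians(f['fov_y'])/2)
    c=np.array([(u-f['cx'])/F*z,(v-f['cy'])/F*z,z]); return f['R'].T@(c-f['t'])
def proj(f,X):
    F=240/np.tan(np.radians(f['fov_y'])/2); c=f['R']@np.array(X)+f['t']
    return c[0]/c[2]*F+f['cx'],c[1]/c[2]*F+f['cy']
E
python3 - <<'E'
from h import *
print(sense(), r.tip_reach)
for c in ['scene','top']:
    f=shot(c,c+'0.png'); print(c,f['fov_y'],f['cx'],f['cy'],f['R'].tolist(),f['t'])
    for n in ['lens_axis','barrel_ball','ring_ball','calculator','parcel','wood_stamp']:
        for d in nets.tip_of(n,c): print(n,np.round(d['point'],1),round(d['confidence'],2),np.round(proj(f,d['point'])))
print(sense()['clock'])
E
```

```text
pics
{'clock': 0.0, 'qpos': array([-1.29140307e+00,  3.53665430e-01,  1.63413659e+00,  1.62720135e-05,
        1.15521302e+00, -2.42354690e-03]), 'qvel': array([ 2.18361533e-03,  9.78011011e-06, -2.46478037e-06, -1.07434384e-04,
        1.97750988e-05,  3.37230460e-04]), 'joint_efforts': array([-8.55952421e-04, -6.05257487e+01, -3.42063546e+01, -1.03555330e-04,
        9.42182407e-03,  1.24173397e-05]), 'eef_pos': array([ 173.67910285, -599.91323501,  252.54982305]), 'tcp_rot': array([-3.14017031e+00, -1.83247662e-05,  2.81810211e-01]), 'contact_force': array([-0.19885033, -0.4838413 , -0.09541989]), 'wrist_torque': array([-0.00955356,  0.02378198,  0.05637684]), 'opening': 0.9986929483539003} 22.0
scene 43.785064675815086 322.8990841955007 232.1731371133068 [[-0.8255124015496583, 0.5643672298449401, -0.004347961000796156], [0.4318542998472224, 0.626685406356307, -0.6486657576622157], [-0.36336089304048863, -0.5373593130645261, -0.7610609897187213]] [ 500.8888452  -211.35828926 1446.83989925]
lens_axis [786.1 -94.9  83. ] 0.85 [218. 240.]
lens_axis [756.2 261.3 166.5] 0.75 [338. 345.
[... 708 characters left out ...]
3513386, -0.9971343139873562]] [  3.36095943 611.57865127 926.51947785]
lens_axis [757.  257.9 166.8] 0.74 [187. 155.]
lens_axis [540.5   6.5 120.1] 0.7 [322. 276.]
lens_axis [783.  -94.6  87.1] 0.63 [374. 156.]
barrel_ball [592.2  -3.1 131.4] 0.88 [328. 249.]
barrel_ball [822.8 288.3 181.6] 0.69 [169. 117.]
ring_ball [781.9 329.4 155.4] 0.96 [151. 143.]
ring_ball [581.9  37.  111.7] 0.6 [307. 254.]
ring_ball [795.7 -61.8  76.5] 0.4 [357. 151.]
ring_ball [ 595.2 -187.1    1.9] 0.15 [410. 252.]
calculator [ 5.936e+02 -1.915e+02  1.000e-01] 0.92 [412. 253.]
parcel [455.3 152.2   0.6] 0.92 [253. 315.]
parcel [595.1  -4.7 131.2] 0.6 [329. 247.]
wood_stamp [699.1  50.2   1.6] 0.61 [302. 203.]
0.7
```

View pics/scene0.png

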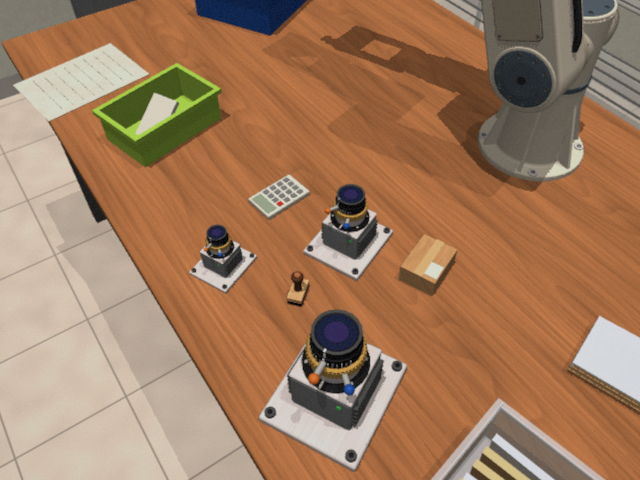

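View pics/top0.png

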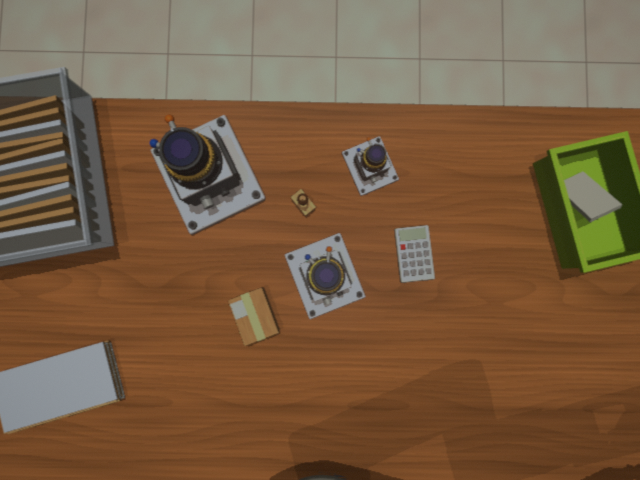

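```bash
python3 - <<'E'
import cv2
a=cv2.imread('pics/top0.png')[210:340,255:385]; cv2.imwrite('pics/topc.png',cv2.resize(a,(600,600),interpolation=cv2.INTER_CUBIC))
a=cv2.imread('pics/scene0.png')[160:290,290:420]; cv2.imwrite('pics/scenec.png',cv2.resize(a,(600,600),interpolation=cv2.INTER_CUBIC))
E
```

```text
(no output)
```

View pics/topc.png

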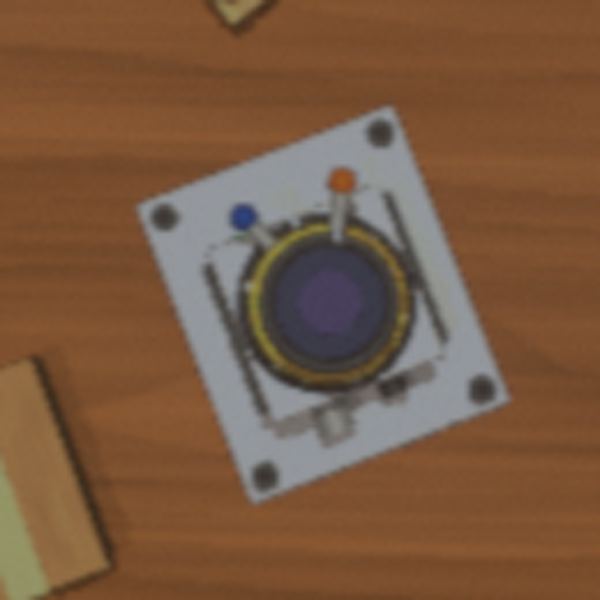

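View pics/scenec.png

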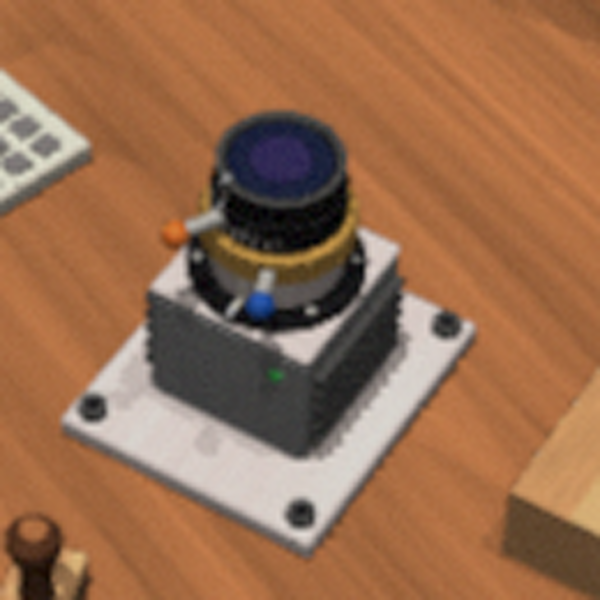

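Candidates in the top view are the small reader at (374,156), the middle one at (322,276) and the big one at (187,155). The net's heights for the middle one match the description: axis 120, orange ball about 131 and blue ball about 111. I therefore choose the middle one, with the orange post at crop (342,180) and the blue at (243,217). The other two give heights of 85 and 167. The next step is to go above it for a close wrist view.

>>> {"name": "carry_out", "arguments": {"increments": [[[0.065, -0.06, -0.01, 0, 0, 0], [0.13, -0.12, -0.02, 0, 0, 0], [0.195, -0.18, -0.03, 0, 0, 0], [0.26, -0.24, -0.04, 0, 0, 0], [0.325, -0.3, -0.05, 0, 0, 0]]], "hand": 0, "squeeze": 20}}

```text
clock: 1.12
eef_pos: [265.8, -447.5, 273.5]
tcp_rot: [3.142, -0.0, 0.281]
contact_force: [0.8, -0.8, 0.6]
opening: 1.0
```

>>> {"name": "carry_out", "arguments": {"increments": [[[0.065, -0.06, -0.01, 0, 0, 0], [0.13, -0.12, -0.02, 0, 0, 0], [0.195, -0.18, -0.03, 0, 0, 0], [0.26, -0.24, -0.04, 0, 0, 0], [0.325, -0.3, -0.05, 0, 0, 0]]]}}

```text
clock: 1.53
eef_pos: [357.4, -296.0, 293.7]
tcp_rot: [3.141, -0.0, 0.282]
contact_force: [1.0, -0.5, 0.2]
opening: 0.997
```

>>> {"name": "carry_out", "arguments": {"increments": [[[0.065, -0.06, -0.01, 0, 0, 0], [0.13, -0.12, -0.02, 0, 0, 0], [0.195, -0.18, -0.03, 0, 0, 0], [0.26, -0.24, -0.04, 0, 0, 0], [0.325, -0.3, -0.05, 0, 0, 0]]]}}

```text
clock: 1.95
eef_pos: [448.9, -144.4, 313.8]
tcp_rot: [3.141, -0.001, 0.282]
contact_force: [0.6, -0.2, -0.4]
opening: 1.0
```

>>> {"name": "carry_out", "arguments": {"increments": [[[0.065, -0.06, -0.01, 0, 0, 0], [0.13, -0.12, -0.02, 0, 0, 0], [0.195, -0.18, -0.03, 0, 0, 0], [0.26, -0.24, -0.04, 0, 0, 0], [0.325, -0.3, -0.05, 0, 0, 0]]]}}

```text
clock: 2.37
eef_pos: [540.4, 7.1, 333.7]
tcp_rot: [3.141, -0.0, 0.282]
contact_force: [1.7, -0.0, -0.3]
opening: 0.999
```

```bash
python3 - <<'E'
from h import *
s=sense();print(s['clock'],s['eef_pos'],s['tcp_rot'],s['qpos'])
f=shot('wrist','w1.png'); print(f['fov_y'],f['R'].tolist(),-f['R'].T@f['t'])
for n in ['lens_axis','barrel_ball','ring_ball']:
    for d in nets.tip_of(n,'wrist'): print(n,np.round(d['point'],1),round(d['confidence'],2),np.round(proj(f,d['point'])))
E
```

```text
2.3667 [540.42579465   7.10517579 333.70591201] [ 3.14137650e+00 -4.57172059e-04  2.82045575e-01] [ 1.04220338e-02  1.50321894e-01  1.71899075e+00 -8.95488595e-05
  1.27178161e+00  1.29919919e+00]
61.98149420721854 [[0.2774088776755989, -0.9607519100070637, 0.0002863643572321914], [-0.9146548392700186, -0.26400750211943486, 0.3061152786526583], [-0.29402523630923694, -0.08518102043552397, -0.9519944086867641]] [616.08243189  28.80814274 453.80766999]
lens_axis [539.   -1.9 123.3] 0.94 [326. 209.]
barrel_ball [591.2  -1.1 126.5] 0.72 [344. 149.]
ring_ball [575.   32.  115.9] 0.56 [299. 156.]
```

View pics/w1.png

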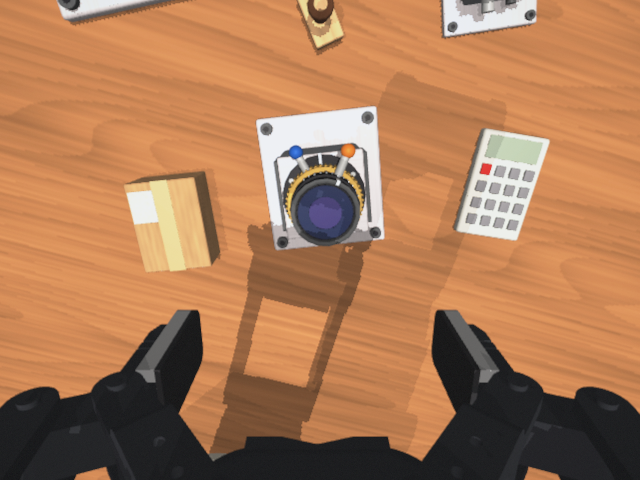

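The wrist view shows the reader centred at (325,205), with the orange ball at (348,150), the blue at (295,152) and the white index line near (320,160). I'll measure these against the known heights.

```bash
cat >> h.py <<'E'
def atz(f,u,v,z):
    F=240/np.tan(np.radians(f['fov_y'])/2)
    d=f['R'].T@np.array([(u-f['cx'])/F,(v-f['cy'])/F,1.]); c=-f['R'].T@f['t']
    return c+d*(z-c[2])/d[2]
def blobs(f,box):
    u0,v0,u1,v1=box; im=f['img'][v0:v1,u0:u1]; h=cv2.cvtColor(im,cv2.COLOR_RGB2HSV)
    out={}
    for n,lo,hi,z in [('orange',(6,170,130),(15,255,255),128),('blue',(105,170,110),(118,255,255),112)]:
        m=cv2.inRange(h,lo,hi); k,l,s,c=cv2.connectedComponentsWithStats(m)
        if k<2: out[n]=None; continue
        o=[(s[i,4],c[i]+[u0,v0]) for i in range(1,k)]; o.sort(key=lambda t:-t[0])
        out[n]=(o[0][0],np.round(o[0][1],1),np.round(atz(f,*o[0][1],z),1), len(o))
    return out
E
python3 - <<'E'
from h import *
for n,b,cb in [('wrist',(270,130,380,260),(250,100,390,250)),('top',(280,235,350,300),(280,230,360,310)),('scene',(310,180,380,240),(310,170,390,260))]:
    f=optics.grab_frame(n); print(n,blobs(f,b))
    u0,v0,u1,v1=cb; a=f['img'][v0:v1,u0:u1,::-1]; k=600/max(a.shape[:2]); cv2.imwrite(f'pics/c2_{n}.png',cv2.resize(a,None,fx=k,fy=k,interpolation=cv2.INTER_CUBIC)); print(k)
    # depth-based glass & points at z
    vv,uu=np.mgrid[v0:v1,u0:u1]; P=np.array([world(f,u,v) for u,v in zip(uu.ravel(),vv.ravel())])
    m=np.abs(P[:,2]-149)<4; q=np.c_[uu.ravel(),vv.ravel()][m].astype(np.float32)
    if m.sum()>20:
        (c,R)=cv2.minEnclosingCircle(P[m][:,:2].astype(np.float32)); print('front',m.sum(),c,R,P[m].mean(0))
E
```

```text
wrist {'orange': (np.int32(128), array([346.9, 148.9]), array([591.7,  -4.1, 128. ]), 1), 'blue': (np.int32(119), array([294.4, 150.6]), array([576.9,  36.2, 112. ]), 1)}
4.0
front 3587 (542.116455078125, 0.4586530923843384) 28.04429054260254 [542.17246196   1.00235769 146.946696  ]
top {'orange': None, 'blue': None}
7.5
scene {'orange': (np.int32(26), array([327.1, 210.1]), array([592.5,  -5.7, 128. ]), 1), 'blue': (np.int32(17), array([346.1, 225.4]), array([576.9,  35.2, 112. ]), 1)}
6.666666666666667
front 446 (544.16552734375, 1.0193519592285156) 29.154369354248047 [543.67305474   0.82254793 147.64658345]
```

View pics/c2_wrist.png

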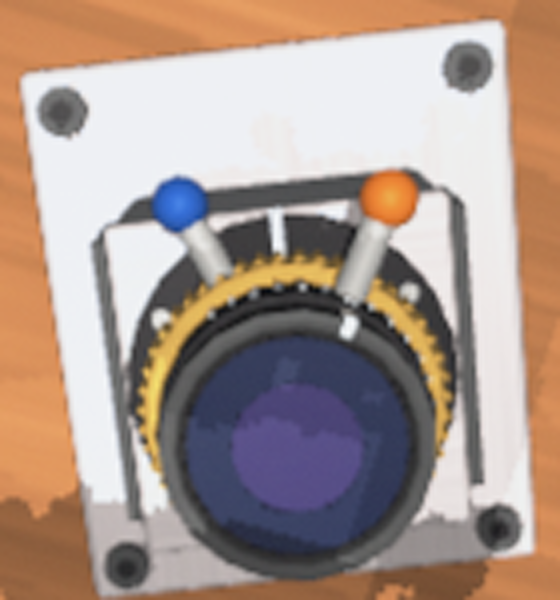

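```bash
python3 - <<'E'
from h import *
f=optics.grab_frame('wrist'); c=np.array([542.3,.7])
h=f['img'].astype(int); 
for v in range(150,167):
    row=h[v,305:335].min(1); 
    w=np.clip(row-90,0,None); 
    u=305+(w*np.arange(30)).sum()/max(w.sum(),1); 
    u=305+np.argmax(row) if w.sum() else 0
    P=atz(f,u,v,87)[:2]-c; print(v,u,row.max(),np.round(P,1),np.round(np.degrees(np.arctan2(P[1],P[0])),1),np.round(np.hypot(*P),1), f['range_z'][v,u] and np.round(world(f,u,v)[2],1))
# plate corner bolts
for u,v in [(250+62/4,100+110/4),(250+468/4,100+66/4),(250+126/4,100+565/4),(250+498/4,100+526/4)]: print(np.round(atz(f,u,v,16),1))
E
```

```text
150 334 238 [41.5  0.3] 0.4 41.5 80.9
151 331 238 [39.9  2.7] 3.8 40.0 79.2
152 317 238 [35.6 14.5] 22.2 38.4 86.6
153 317 238 [34.7 14.3] 22.4 37.5 87.2
154 317 238 [33.9 14. ] 22.5 36.7 86.5
155 317 238 [33.  13.8] 22.7 35.8 86.6
156 317 238 [32.1 13.5] 22.9 34.9 87.1
157 317 234 [31.3 13.3] 23.0 34.0 86.6
158 318 238 [30.7 12.2] 21.7 33.0 88.2
159 318 238 [29.8 11.9] 21.8 32.1 86.9
160 318 235 [29.  11.7] 22.0 31.2 86.7
161 318 197 [28.1 11.4] 22.2 30.3 108.5
162 319 116 [27.5 10.3] 20.6 29.3 105.4
163 305 110 [23.1 22.3] 44.0 32.1 111.6
164 305 139 [22.2 22.1] 44.8 31.3 112.6
165 305 161 [21.3 21.8] 45.6 30.5 114.0
166 305 173 [20.5 21.6] 46.5 29.7 114.6
[580.1  72.5  16. ]
[620.4 -27.1  16. ]
[461.9  24.5  16. ]
[502.7 -75.   16. ]
```

Measured values:
- Axis is about (541.8, 0).
- Index yaw is about 22°, and the plate bolts agree.
- Barrel post is at about −4.5° and ring post at about 45.6°. Both radii come out near 50.

So the barrel is about −0.46 rad off. Plan: bring the open jaws straight down astride both balls, with the TCP 48 mm from the axis on the bisector.

>>> {"name": "carry_out", "arguments": {"increments": [[[0.03, 0.002, 0.05, 0, 0, -0.02], [0.06, 0.005, 0.1, 0, 0, -0.04], [0.09, 0.007, 0.15, 0, 0, -0.055], [0.118, 0.009, 0.2, 0, 0, -0.0726], [0.118, 0.009, 0.25, 0, 0, -0.0726]]], "hand": 0}}

```text
clock: 3.18
eef_pos: [587.6, 14.1, 232.6]
tcp_rot: [3.141, -0.002, 0.357]
contact_force: [-0.4, -0.2, 0.8]
opening: 0.998
```

>>> {"name": "carry_out", "arguments": {"increments": [[[0, 0, 0.06, 0, 0, 0], [0, 0, 0.12, 0, 0, 0], [0, 0, 0.18, 0, 0, 0], [0, 0, 0.2, 0, 0, 0], [0, 0, 0.2, 0, 0, 0]]]}}

```text
clock: 3.6
eef_pos: [584.5, 14.1, 151.4]
tcp_rot: [-3.14, 0.004, 0.357]
contact_force: [-0.4, -0.2, 0.4]
opening: 1.001
```

```bash
python3 - <<'E'
from h import *
s=sense();print(s['clock'],s['eef_pos'],s['tcp_rot'],s['contact_force'],s['opening'])
f=shot('wrist','w2.png'); print(blobs(f,(200,100,440,400)))
E
```

```text
3.6 [584.51954101  14.11688478 151.40831238] [-3.14029988  0.00383659  0.35660182] [-0.40993905 -0.18578706  0.37742169] 1.001277260824051
{'orange': (np.int32(495), array([366.9, 313.1]), array([591.4,  -5. , 128. ]), 1), 'blue': (np.int32(324), array([261.7, 295.4]), array([575.8,  36.7, 112. ]), 2)}
```

View pics/w2.png

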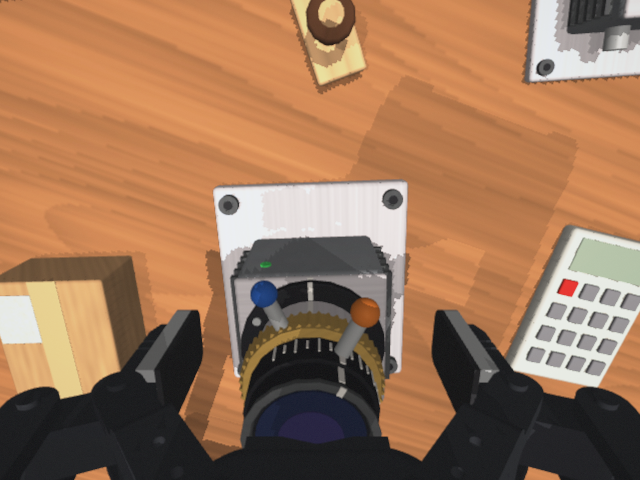

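Balls sit well between the open jaws, orange at (367,313) and blue at (262,295). I'll descend.

>>> {"name": "carry_out", "arguments": {"increments": [[[0.004, -0.002, 0.02, 0, 0, 0], [0.008, -0.004, 0.04, 0, 0, 0], [0.008, -0.004, 0.06, 0, 0, 0], [0.008, -0.004, 0.083, 0, 0, 0], [0.008, -0.004, 0.083, 0, 0, 0]]]}}

```text
clock: 4.07
eef_pos: [587.5, 17.7, 118.3]
tcp_rot: [-3.141, 0.002, 0.358]
contact_force: [-0.4, -0.4, -0.9]
opening: 1.0
```

```bash
python3 - <<'E'
from h import *
s=sense();print(s['clock'],s['eef_pos'],s['tcp_rot'],s['contact_force'],s['opening'])
f=shot('wrist','w3.png'); print(blobs(f,(200,100,440,460)))
E
```

```text
4.0667 [587.52717047  17.65432615 118.26427384] [-3.14081759e+00  2.33574642e-03  3.58039837e-01] [-0.39051326 -0.44907427 -0.85350415] 0.9999675460407007
{'orange': (np.int32(743), array([384.9, 376.5]), array([590.6,  -5.1, 128. ]), 1), 'blue': (np.int32(536), array([258. , 347.9]), array([575.4,  35.9, 112. ]), 1)}
```

View pics/w3.png

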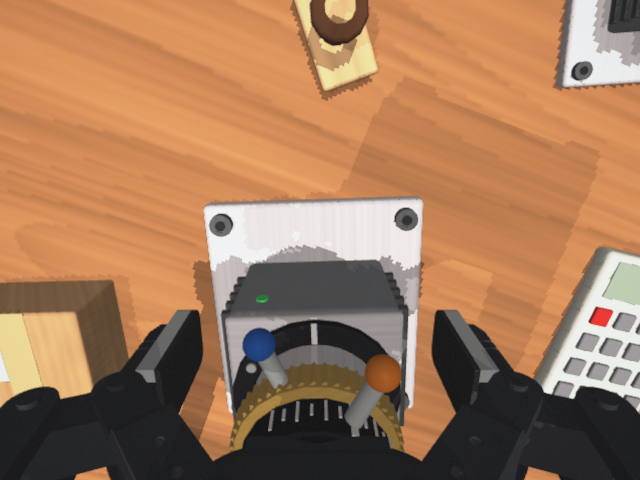

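Jaws are astride both posts, orange at (385,376) and blue at (258,348), with no contact. I'll partly close without touching.

>>> {"name": "carry_out", "arguments": {"increments": [[[0, 0, 0, 0, 0, 0], [0, 0, 0, 0, 0, 0], [0, 0, 0, 0, 0, 0], [0, 0, 0, 0, 0, 0], [0, 0, 0, 0, 0, 0]]], "hand": 0.22}}

```text
clock: 4.53
eef_pos: [588.7, 17.6, 120.4]
tcp_rot: [3.141, -0.0, 0.358]
contact_force: [-0.8, -0.0, 0.2]
opening: 0.781
```

```bash
python3 - <<'E'
from h import *
s=sense();print(s['clock'],s['eef_pos'],s['tcp_rot'],s['contact_force'],s['opening'])
f=shot('wrist','w4.png'); print(blobs(f,(200,100,440,460)))
E
```

```text
4.5333 [588.74263889  17.60157978 120.36354538] [ 3.14143766e+00 -4.45658682e-04  3.57830978e-01] [-0.76518159 -0.02982055  0.21951991] 0.7810974516152323
{'orange': (np.int32(706), array([382.1, 375.1]), array([590.6,  -5.1, 128. ]), 1), 'blue': (np.int32(516), array([257.3, 347.1]), array([575.5,  36.1, 112. ]), 1)}
```

View pics/w4.png

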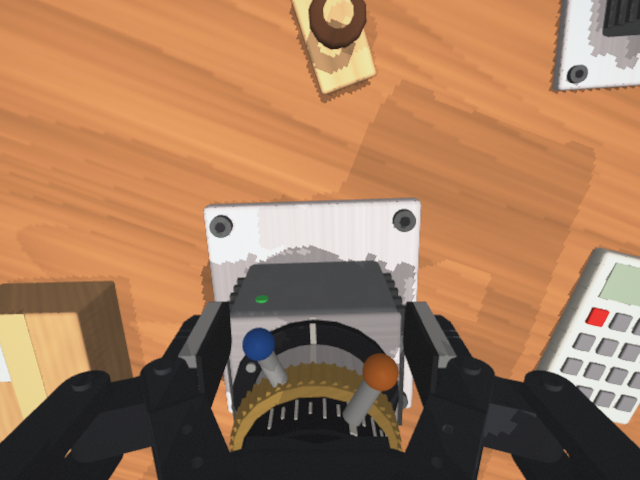

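>>> {"name": "carry_out", "arguments": {"increments": [[[-0.0007, -0.0065, 0.003, 0, 0, -0.05], [-0.0017, -0.013, 0.006, 0, 0, -0.1], [-0.003, -0.0196, 0.008, 0, 0, -0.15], [-0.005, -0.026, 0.008, 0, 0, -0.2], [-0.0068, -0.0324, 0.008, 0, 0, -0.25]]]}}

```text
clock: 5.0
eef_pos: [581.9, 28.4, 117.1]
tcp_rot: [3.14, -0.0, 0.623]
contact_force: [1.5, -3.7, -1.2]
opening: 0.777
```

```bash
python3 - <<'E'
from h import *
s=sense();print(s['clock'],s['eef_pos'],s['tcp_rot'],s['contact_force'],s['opening'])
f=shot('wrist','w5.png'); print(blobs(f,(200,100,440,460)))
E
```

```text
5.0 [581.90558057  28.37771048 117.10425501] [ 3.14032651e+00 -4.04510713e-04  6.22508256e-01] [ 1.5368249  -3.72612123 -1.15569705] 0.7766311074244978
{'orange': (np.int32(764), array([403.8, 389.3]), array([ 5.91e+02, -4.00e-01,  1.28e+02]), 1), 'blue': (np.int32(584), array([276.5, 342.3]), array([572. ,  38.9, 112. ]), 1)}
```

View pics/w5.png

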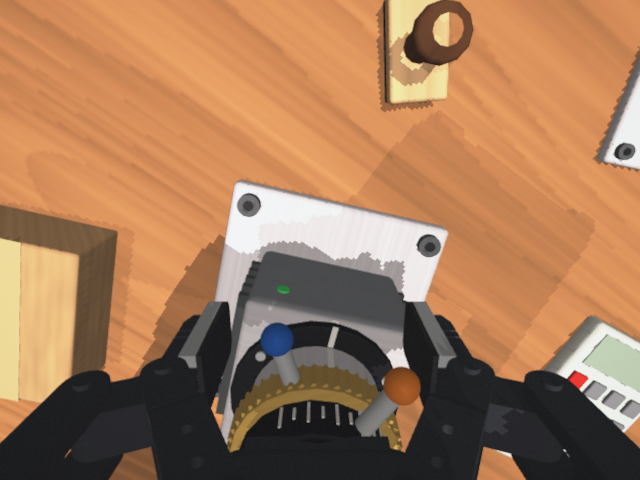

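Contact made (about 4 N) and the barrel follows, with the orange ball moving from −5.8° to −0.5°. I'll go on another 15°.

>>> {"name": "carry_out", "arguments": {"increments": [[[-0.0002, -0.0064, 0, 0, 0, -0.05], [-0.0007, -0.0128, 0, 0, 0, -0.1], [-0.0015, -0.0191, 0, 0, 0, -0.15], [-0.0027, -0.0254, 0, 0, 0, -0.2], [-0.0042, -0.0317, 0, 0, 0, -0.25]]]}}

```text
clock: 5.47
eef_pos: [573.5, 37.8, 117.2]
tcp_rot: [3.14, -0.001, 0.883]
contact_force: [2.0, -3.0, -1.1]
opening: 0.782
```

```bash
python3 - <<'E'
from h import *
s=sense();print(s['clock'],s['eef_pos'],s['tcp_rot'],s['contact_force'],s['opening'])
f=shot('wrist','w6.png'); print(blobs(f,(200,100,440,460)))
E
```

```text
5.4667 [573.46208561  37.77967622 117.15973155] [ 3.14005624e+00 -5.90455902e-04  8.82795480e-01] [ 2.02419488 -2.97956986 -1.12395473] 0.7822902310419931
{'orange': (np.int32(816), array([403.5, 388.7]), array([589.6,  12.5, 128. ]), 1), 'blue': (np.int32(627), array([276.3, 341.8]), array([561.2,  45.6, 112. ]), 1)}
```

View pics/w6.png

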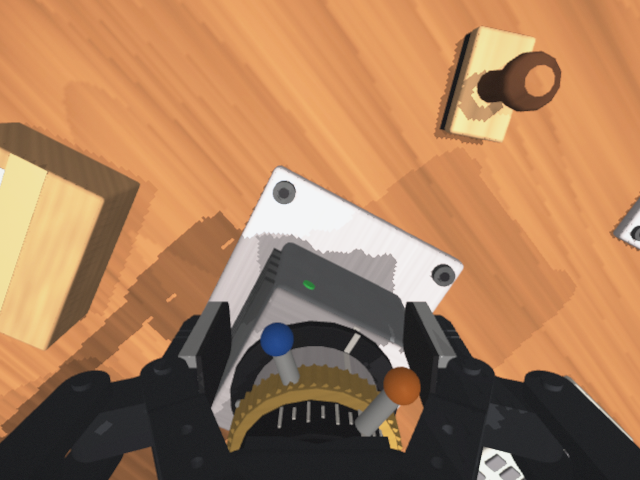

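Barrel is now at about 14.3° world and needs about 22°. I'll go +6°, then measure the index and the post.

>>> {"name": "carry_out", "arguments": {"increments": [[[-0.0001, -0.0043, 0, 0, 0, -0.033], [-0.0003, -0.0085, 0, 0, 0, -0.067], [-0.0007, -0.0128, 0, 0, 0, -0.1], [-0.0007, -0.0128, 0, 0, 0, -0.1], [-0.0007, -0.0128, 0, 0, 0, -0.1]]]}}

```text
clock: 5.93
eef_pos: [569.3, 41.1, 117.1]
tcp_rot: [3.141, -0.001, 0.984]
contact_force: [3.9, -1.0, -0.6]
opening: 0.778
```

```bash
cat > m.py <<'E'
from h import *
import sys
def meas(tag):
    s=sense();print(round(s['clock'],2),np.round(s['eef_pos'],1),np.round(s['tcp_rot'],3),np.round(s['contact_force'],1),round(s['opening']*85,1))
    f=shot('wrist',tag+'.png'); b=blobs(f,(200,100,440,460)); A=np.array([541.8,.35])
    for k in b:
        if b[k] is not None:
            d=b[k][2][:2]-A; print(k,b[k][0],b[k][1],b[k][2],'ang',round(np.degrees(np.arctan2(d[1],d[0])),1),'r',round(np.hypot(*d),1))
    return f
E
cat > idx.py <<'E'
from m import *
# index line: unwarp flange plane z=87 polar about A, find bright stripe at r 32..38
def idx(f,A=(541.8,.35),show=None):
    rr=np.arange(31,38.5,.25); aa=np.radians(np.arange(0,50,.25))
    mu=np.zeros((len(rr),len(aa)),np.float32); mv=mu.copy()
    for i,q in enumerate(rr):
        for j,a in enumerate(aa):
            mu[i,j],mv[i,j]=proj(f,[A[0]+q*np.cos(a),A[1]+q*np.sin(a),87])
    g=cv2.remap(f['img'].min(2),mu,mv,cv2.INTER_LINEAR).astype(float)
    if show: cv2.imwrite(show,cv2.resize(g.astype(np.uint8),(800,240)))
    return g,rr,np.degrees(aa)
E
python3 - <<'E'
from idx import *
f=meas('w7'); g,rr,aa=idx(f,show='pics/pol7.png')
for i in range(0,len(rr),3):
    w=g[i]; j=[k for k in range(len(aa)) if w[k]>130]; print(rr[i], aa[j].min() if j else 0, aa[j].max() if j else 0, len(j))
E
```

```text
5.93 [569.3  41.1 117.1] [ 3.141e+00 -1.000e-03  9.840e-01] [ 3.9 -1.  -0.6] 66.2
orange 811 [403.3 388.5] [587.9  17.7 128. ] ang 20.6 r 49.3
blue 618 [276.1 342.4] [556.1  47.5 112. ] ang 73.1 r 49.3
31.0 20.75 25.25 19
31.75 21.0 25.0 17
32.5 21.0 25.0 17
33.25 21.0 25.0 17
34.0 21.0 25.0 17
34.75 21.0 25.0 17
35.5 21.25 24.75 15
36.25 21.0 24.75 16
37.0 21.0 24.75 16
37.75 21.25 24.75 15
```

View pics/w7.png

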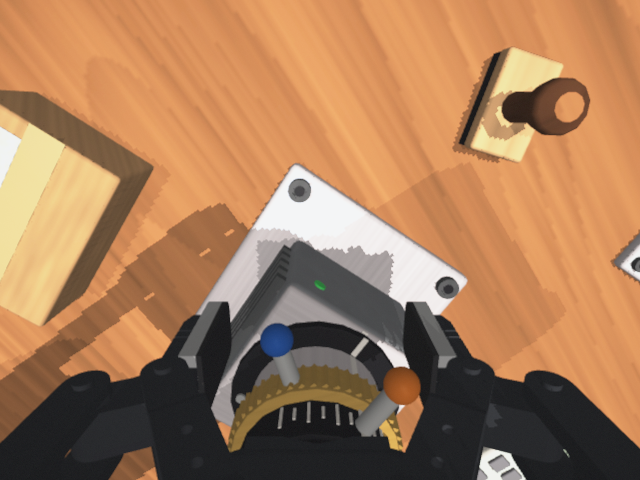

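View pics/pol7.png

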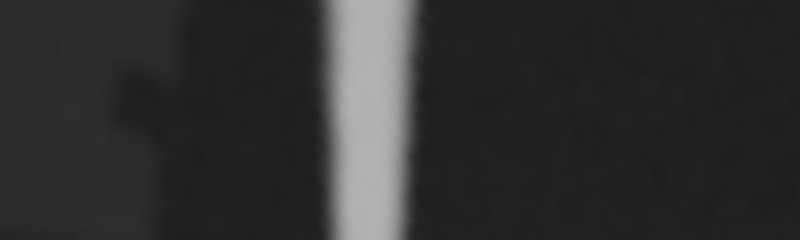

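Index stripe measures 23.0° in this frame, constant over radius, so the axis estimate holds. The post is at 20.6°. I'll push about 2.3° more.

>>> {"name": "carry_out", "arguments": {"increments": [[[0, -0.0025, 0, 0, 0, -0.02], [0, -0.0049, 0, 0, 0, -0.038], [0, -0.0049, 0, 0, 0, -0.038]]]}}

```text
clock: 6.23
eef_pos: [567.4, 42.4, 117.1]
tcp_rot: [3.141, -0.001, 1.027]
contact_force: [4.8, -0.9, -0.5]
opening: 0.782
```

```bash
python3 - <<'E'
from idx import *
f=meas('w8'); g,rr,aa=idx(f)
for i in range(0,len(rr),9):
    w=g[i]; j=[k for k in range(len(aa)) if w[k]>130]; print(rr[i], (aa[j].min()+ aa[j].max())/2)
f=optics.grab_frame('scene'); print(blobs(f,(300,180,390,250)))
f=optics.grab_frame('top'); cv2.imwrite('pics/t8.png',cv2.resize(f['img'][220:310,270:360,::-1],(600,600),interpolation=cv2.INTER_CUBIC))
E
```

```text
6.23 [567.4  42.4 117.1] [ 3.141e+00 -1.000e-03  1.027e+00] [ 4.8 -0.9 -0.5] 66.5
orange 798 [403.6 388.5] [587.2  19.8 128. ] ang 23.2 r 49.4
blue 614 [276.3 342.6] [554.  48. 112.] ang 75.6 r 49.2
31.0 23.125
33.25 23.0
35.5 23.0
37.75 23.0
{'orange': None, 'blue': None}
```

View pics/t8.png

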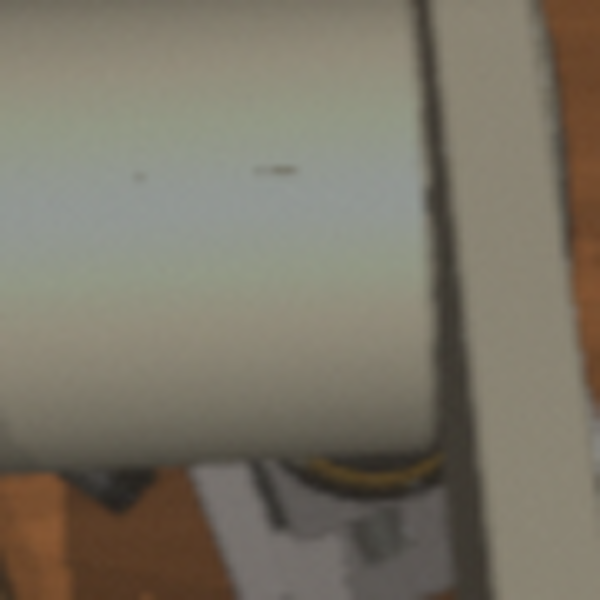

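Barrel post is at 23.2° against the index at 23.0°, so the line is aligned and the arm force is steady. I'll now swing the jaws clockwise off the barrel post, towards the ring post, and narrow them a little without touching either.

>>> {"name": "carry_out", "arguments": {"increments": [[[-0.0002, 0.0069, 0, 0, 0, 0.0533], [-0.0008, 0.0137, 0, 0, 0, 0.1067], [-0.0017, 0.0205, 0, 0, 0, 0.16], [-0.003, 0.0272, 0, 0, 0, 0.2133], [-0.003, 0.0272, 0, 0, 0, 0.2133]]]}}

```text
clock: 6.8
eef_pos: [574.9, 35.6, 116.5]
tcp_rot: [-3.14, 0.001, 0.799]
contact_force: [-0.1, -0.5, 0.6]
opening: 0.779
```

>>> {"name": "carry_out", "arguments": {"increments": [[[0, 0, 0, 0, 0, 0], [0, 0, 0, 0, 0, 0], [0, 0, 0, 0, 0, 0], [0, 0, 0, 0, 0, 0]]], "hand": 0.295}}

```text
clock: 7.13
eef_pos: [575.4, 35.7, 116.9]
tcp_rot: [-3.141, 0.0, 0.803]
contact_force: [-0.4, 0.1, -0.2]
opening: 0.705
```

```bash
cat >> idx.py <<'E'
def idxang(f):
    g,rr,aa=idx(f); o=[]
    for i in range(0,len(rr),9):
        j=[k for k in range(len(aa)) if g[i][k]>130]
        if j: o.append((rr[i],(aa[j].min()+aa[j].max())/2))
    print('index',o)
E
python3 - <<'E'
from idx import *
f=meas('w9'); idxang(f)
E
```

```text
7.13 [575.4  35.7 116.9] [-3.141  0.     0.803] [-0.4  0.1 -0.2] 60.0
orange 853 [376.  374.1] [587.  20. 128.] ang 23.5 r 49.3
blue 613 [249.3 352.3] [553.8  48.3 112. ] ang 75.9 r 49.4
index [(np.float64(31.0), np.float64(23.0)), (np.float64(33.25), np.float64(23.0)), (np.float64(35.5), np.float64(23.0)), (np.float64(37.75), np.float64(22.875))]
```

View pics/w9.png

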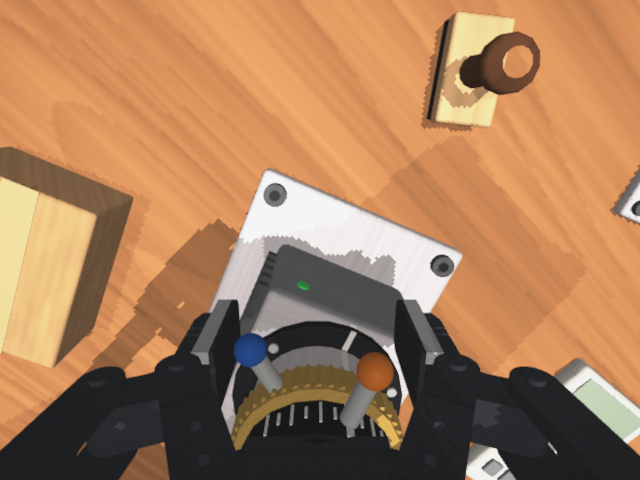

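>>> {"name": "carry_out", "arguments": {"increments": [[[0, 0.0043, 0, 0, 0, 0.0333], [-0.0003, 0.0085, 0, 0, 0, 0.0667], [-0.0003, 0.0085, 0, 0, 0, 0.0667]]]}}

```text
clock: 7.43
eef_pos: [578.0, 33.1, 116.9]
tcp_rot: [-3.141, 0.0, 0.731]
contact_force: [-0.2, 0.3, 0.2]
opening: 0.701
```

```bash
python3 - <<'E'
from idx import *
f=meas('w10')
E
```

```text
7.43 [578.   33.1 116.9] [-3.141  0.     0.731] [-0.2  0.3  0.2] 59.6
orange 835 [365.  371.2] [586.8  20.  128. ] ang 23.6 r 49.1
blue 590 [249.4 352.6] [557.3  47.2 112. ] ang 71.7 r 49.3
```

The ring runs freely (blue 75.9° to 71.7°, barrel unmoved). I'll go on feeling for touch.

>>> {"name": "carry_out", "arguments": {"increments": [[[0, 0.0043, 0, 0, 0, 0.0333], [-0.0003, 0.0085, 0, 0, 0, 0.0667], [-0.0003, 0.0085, 0, 0, 0, 0.0667]]]}}

```text
clock: 7.73
eef_pos: [580.2, 30.5, 116.8]
tcp_rot: [-3.141, 0.0, 0.663]
contact_force: [-0.3, 0.7, 0.3]
opening: 0.704
```

```bash
python3 - <<'E'
from idx import *
f=meas('w11')
E
```

```text
7.73 [580.2  30.5 116.8] [-3.141  0.     0.663] [-0.3  0.7  0.3] 59.9
orange 827 [354.5 369. ] [586.7  20.  128. ] ang 23.6 r 49.0
blue 580 [249.4 352.7] [560.5  45.9 112. ] ang 67.7 r 49.2
```

>>> {"name": "carry_out", "arguments": {"increments": [[[0, 0.0027, 0, 0, 0, 0.0208], [-0.0001, 0.0054, 0, 0, 0, 0.0417], [-0.0001, 0.0054, 0, 0, 0, 0.0417]]]}}

```text
clock: 8.03
eef_pos: [581.6, 28.8, 116.9]
tcp_rot: [3.142, 0.0, 0.618]
contact_force: [-0.5, 0.1, 0.7]
opening: 0.705
```

```bash
python3 - <<'E'
from idx import *
f=meas('w12')
E
```

```text
8.03 [581.6  28.8 116.9] [3.142 0.    0.618] [-0.5  0.1  0.7] 59.9
orange 825 [347.5 367.8] [586.7  20.1 128. ] ang 23.7 r 49.1
blue 563 [249.3 353. ] [562.4  45.  112. ] ang 65.2 r 49.2
```

>>> {"name": "carry_out", "arguments": {"increments": [[[0, 0.0027, 0, 0, 0, 0.0208], [-0.0001, 0.0054, 0, 0, 0, 0.0417], [-0.0001, 0.0054, 0, 0, 0, 0.0417]]]}}

```text
clock: 8.33
eef_pos: [582.9, 26.9, 116.9]
tcp_rot: [3.142, -0.0, 0.573]
contact_force: [-1.1, 0.5, 0.8]
opening: 0.704
```

```bash
python3 - <<'E'
from idx import *
f=meas('w13')
E
```

```text
8.33 [582.9  26.9 116.9] [ 3.142 -0.     0.573] [-1.1  0.5  0.8] 59.8
orange 810 [340.4 367.1] [586.6  20.1 128. ] ang 23.8 r 49.0
blue 548 [249.3 353.1] [564.4  44.  112. ] ang 62.6 r 49.2
```

>>> {"name": "carry_out", "arguments": {"increments": [[[0, 0.0027, 0, 0, 0, 0.0208], [-0.0001, 0.0054, 0, 0, 0, 0.0417], [-0.0001, 0.0054, 0, 0, 0, 0.0417]]]}}

```text
clock: 8.63
eef_pos: [583.7, 25.2, 116.8]
tcp_rot: [-3.141, 0.001, 0.53]
contact_force: [-2.0, 0.9, 0.2]
opening: 0.707
```

```bash
python3 - <<'E'
from idx import *
f=meas('w14'); idxang(f)
E
```

```text
8.63 [583.7  25.2 116.8] [-3.141e+00  1.000e-03  5.300e-01] [-2.   0.9  0.2] 60.1
orange 811 [334.9 366. ] [586.6  20.  128. ] ang 23.7 r 48.9
blue 544 [248.8 353.4] [565.8  43.2 112. ] ang 60.7 r 49.1
index [(np.float64(31.0), np.float64(23.0)), (np.float64(33.25), np.float64(23.0)), (np.float64(35.5), np.float64(22.875)), (np.float64(37.75), np.float64(22.875))]
```

Force has risen to about 2.2 N and the arm lags, so the ring has probably just touched at a separation of about 37°. One small step will confirm it.

>>> {"name": "carry_out", "arguments": {"increments": [[[0, 0.0018, 0, 0, 0, 0.0139], [0, 0.0036, 0, 0, 0, 0.0278], [0, 0.0036, 0, 0, 0, 0.0278]]]}}

```text
clock: 8.93
eef_pos: [584.4, 24.0, 116.8]
tcp_rot: [-3.141, 0.0, 0.501]
contact_force: [-2.1, 1.3, -0.5]
opening: 0.706
```

```bash
python3 - <<'E'
from idx import *
f=meas('w15'); idxang(f)
E
```

```text
8.93 [584.4  24.  116.8] [-3.141  0.     0.501] [-2.1  1.3 -0.5] 60.0
orange 797 [334.4 366.1] [587.1  18.8 128. ] ang 22.2 r 48.9
blue 536 [248.5 353.6] [567.   42.5 112. ] ang 59.1 r 49.1
index [(np.float64(31.0), np.float64(22.875)), (np.float64(33.25), np.float64(23.0)), (np.float64(35.5), np.float64(22.875)), (np.float64(37.75), np.float64(22.875))]
```

View pics/w15.png

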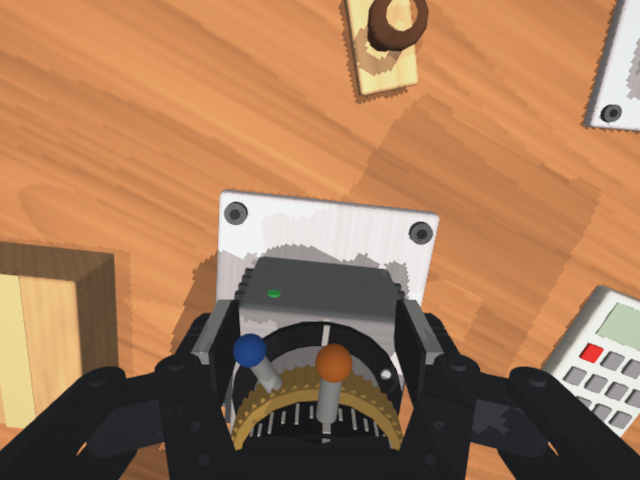

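Touch confirmed: the barrel now went along (23.7° to 22.2°) and the separation holds at about 37°. The barrel is about −0.8° from the index. I'll centre the jaws on the pair and narrow them to just short of both balls. The target separation for 0.28 rad of bite is about 21°.

>>> {"name": "carry_out", "arguments": {"increments": [[[-0.0002, -0.0066, 0, 0, 0, -0.0513], [-0.0007, -0.0132, 0, 0, 0, -0.1025], [-0.0016, -0.0198, 0, 0, 0, -0.154], [-0.0028, -0.0262, 0, 0, 0, -0.205], [-0.0028, -0.0262, 0, 0, 0, -0.205]]]}}

```text
clock: 9.4
eef_pos: [579.0, 32.7, 117.1]
tcp_rot: [3.141, -0.001, 0.72]
contact_force: [0.0, -0.1, 0.2]
opening: 0.705
```

>>> {"name": "carry_out", "arguments": {"increments": [[[0, 0, 0, 0, 0, 0], [0, 0, 0, 0, 0, 0], [0, 0, 0, 0, 0, 0], [0, 0, 0, 0, 0, 0]]], "hand": 0.46}}

```text
clock: 9.73
eef_pos: [578.8, 32.5, 116.9]
tcp_rot: [3.141, -0.0, 0.717]
contact_force: [-0.9, -0.3, -0.6]
opening: 0.544
```

```bash
python3 - <<'E'
from idx import *
f=meas('w16'); idxang(f)
E
```

```text
9.73 [578.8  32.5 116.9] [ 3.141 -0.     0.717] [-0.9 -0.3 -0.6] 46.2
orange 827 [366.1 372.3] [587.4  18.6 128. ] ang 21.8 r 49.1
blue 599 [274.6 343.4] [567.3  42.3 112. ] ang 58.7 r 49.1
index [(np.float64(31.0), np.float64(23.0)), (np.float64(33.25), np.float64(23.0)), (np.float64(35.5), np.float64(22.875)), (np.float64(37.75), np.float64(23.0))]
```

View pics/w16.png

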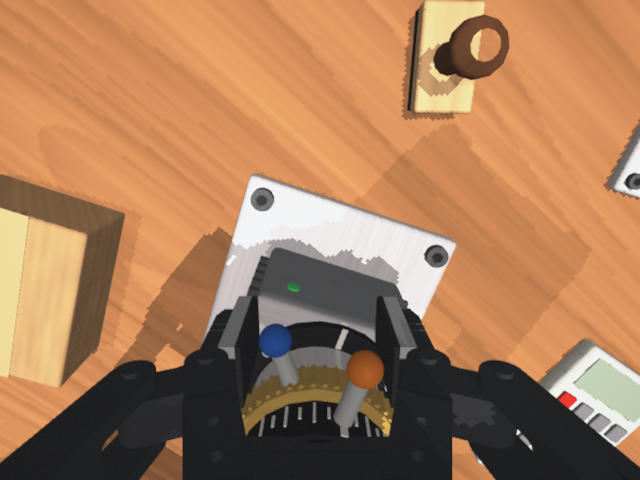

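>>> {"name": "carry_out", "arguments": {"increments": [[[0, 0, 0, 0, 0, 0], [0, 0, 0, 0, 0, 0], [0, 0, 0, 0, 0, 0]]], "hand": 0.52}}

```text
clock: 10.03
eef_pos: [578.9, 32.4, 117.1]
tcp_rot: [3.141, -0.0, 0.717]
contact_force: [0.8, -2.7, 0.9]
opening: 0.486
```

```bash
python3 - <<'E'
from idx import *
f=meas('w17')
E
```

```text
10.03 [578.9  32.4 117.1] [ 3.141 -0.     0.717] [ 0.8 -2.7  0.9] 41.3
orange 811 [365.1 372.1] [587.2  18.8 128. ] ang 22.1 r 49.0
blue 588 [274.6 343.2] [567.3  42.2 112. ] ang 58.6 r 49.0
```

>>> {"name": "carry_out", "arguments": {"increments": [[[0, 0.001, 0, 0, 0, 0.008], [0, 0.002, 0, 0, 0, 0.016], [0, 0.002, 0, 0, 0, 0.016], [0, 0.002, 0, 0, 0, 0.016]]], "hand": 0.56}}

```text
clock: 10.42
eef_pos: [579.8, 32.1, 117.3]
tcp_rot: [3.141, -0.001, 0.701]
contact_force: [3.2, -0.5, 5.3]
opening: 0.441
```

```bash
python3 - <<'E'
from idx import *
f=meas('w18'); idxang(f)
E
```

```text
10.42 [579.8  32.1 117.3] [ 3.141e+00 -1.000e-03  7.010e-01] [ 3.2 -0.5  5.3] 37.5
orange 796 [360.4 371.7] [586.9  19.5 128. ] ang 23.0 r 49.0
blue 581 [278.2 343.3] [569.   41.1 112. ] ang 56.3 r 49.0
index [(np.float64(31.0), np.float64(23.0)), (np.float64(33.25), np.float64(23.0)), (np.float64(35.5), np.float64(22.875)), (np.float64(37.75), np.float64(22.875))]
```

Barrel is at its line (23.0° against 22.9°), the bite has begun at about 0.06 rad, and the separation is 33.3°. I'll continue in steps, turning the arm back by half of each closing.

>>> {"name": "carry_out", "arguments": {"increments": [[[0, 0.002, 0, 0, 0, 0.0165], [0, 0.0042, 0, 0, 0, 0.0333], [0, 0.0042, 0, 0, 0, 0.0333], [0, 0.0042, 0, 0, 0, 0.0333]]], "hand": 0.6}}

```text
clock: 10.8
eef_pos: [581.4, 31.2, 117.7]
tcp_rot: [3.141, -0.002, 0.666]
contact_force: [2.6, 1.0, 6.3]
opening: 0.407
```

```bash
python3 - <<'E'
from idx import *
f=meas('w19'); idxang(f)
E
```

```text
10.8 [581.4  31.2 117.7] [ 3.141e+00 -2.000e-03  6.660e-01] [2.6 1.  6.3] 34.6
orange 790 [355.  371.3] [586.9  19.6 128. ] ang 23.1 r 49.0
blue 567 [283.  343.4] [571.8  39.  112. ] ang 52.2 r 48.9
index [(np.float64(31.0), np.float64(23.0)), (np.float64(33.25), np.float64(22.875)), (np.float64(35.5), np.float64(23.0)), (np.float64(37.75), np.float64(22.875))]
```

>>> {"name": "carry_out", "arguments": {"increments": [[[0, 0.002, 0, 0, 0, 0.0165], [0, 0.0042, 0, 0, 0, 0.0333], [0, 0.0042, 0, 0, 0, 0.0333], [0, 0.0042, 0, 0, 0, 0.0333]]], "hand": 0.64}}

```text
clock: 11.18
eef_pos: [582.9, 30.0, 117.9]
tcp_rot: [3.14, -0.003, 0.631]
contact_force: [4.6, 1.7, 8.1]
opening: 0.366
```

```bash
python3 - <<'E'
from idx import *
f=meas('w20'); idxang(f)
E
```

```text
11.18 [582.9  30.  117.9] [ 3.14e+00 -3.00e-03  6.31e-01] [4.6 1.7 8.1] 31.1
orange 769 [349.7 371.4] [586.8  19.4 128. ] ang 22.9 r 48.9
blue 552 [287.7 343.4] [574.4  36.7 112. ] ang 48.1 r 48.8
index [(np.float64(31.0), np.float64(23.0)), (np.float64(33.25), np.float64(22.875)), (np.float64(35.5), np.float64(23.0)), (np.float64(37.75), np.float64(22.875))]
```

Bite is about 0.20 rad with the barrel on its line. One more equal step will bring it to about 0.28.

>>> {"name": "carry_out", "arguments": {"increments": [[[0, 0.002, 0, 0, 0, 0.0165], [0, 0.0042, 0, 0, 0, 0.0333], [0, 0.0042, 0, 0, 0, 0.0333], [0, 0.0042, 0, 0, 0, 0.0333]]], "hand": 0.68}}

```text
clock: 11.57
eef_pos: [584.4, 28.7, 118.2]
tcp_rot: [3.14, -0.004, 0.596]
contact_force: [5.9, 1.9, 7.7]
opening: 0.326
```

```bash
python3 - <<'E'
from idx import *
f=meas('w21'); idxang(f)
E
```

```text
11.57 [584.4  28.7 118.2] [ 3.14  -0.004  0.596] [5.9 1.9 7.7] 27.7
orange 760 [344.5 371.4] [586.8  19.3 128. ] ang 22.8 r 48.8
blue 539 [292.2 343.5] [576.9  34.2 112. ] ang 44.0 r 48.8
index [(np.float64(31.0), np.float64(23.0)), (np.float64(33.25), np.float64(23.0)), (np.float64(35.5), np.float64(22.875)), (np.float64(37.75), np.float64(22.875))]
```

View pics/w21.png

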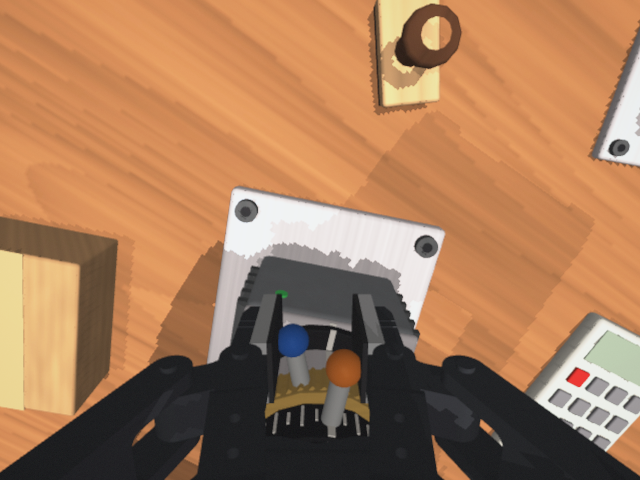

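Separation is 21.2°, so the bite is about 0.275 rad, and the barrel is at 22.8° against the index at 22.9°. I'll let go.

>>> {"name": "carry_out", "arguments": {"increments": [[[0, 0, 0, 0, 0, 0], [0, 0, 0, 0, 0, 0], [0, 0, 0, 0, 0, 0], [0, 0, 0, 0, 0, 0], [0, 0, 0, 0, 0, 0]]], "hand": 0.3}}

```text
clock: 12.03
eef_pos: [581.7, 28.0, 116.5]
tcp_rot: [-3.141, 0.001, 0.596]
contact_force: [0.2, -0.4, -0.6]
opening: 0.701
```

```bash
python3 - <<'E'
from idx import *
f=meas('w22'); idxang(f)
E
```

```text
12.03 [581.7  28.  116.5] [-3.141e+00  1.000e-03  5.960e-01] [ 0.2 -0.4 -0.6] 59.6
orange 825 [348.8 367.9] [587.1  19.1 128. ] ang 22.5 r 49.0
blue 575 [293.  339.9] [576.6  34.6 112. ] ang 44.5 r 48.8
index [(np.float64(31.0), np.float64(23.0)), (np.float64(33.25), np.float64(23.0)), (np.float64(35.5), np.float64(23.0)), (np.float64(37.75), np.float64(22.875))]
```

>>> {"name": "carry_out", "arguments": {"increments": [[[0, 0, -0.04, 0, 0, 0], [0, 0, -0.1, 0, 0, 0], [0, 0, -0.18, 0, 0, 0], [0, 0, -0.27, 0, 0, 0], [0, 0, -0.35, 0, 0, 0]]]}}

```text
clock: 12.5
eef_pos: [581.9, 28.0, 258.5]
tcp_rot: [-3.141, 0.0, 0.596]
contact_force: [1.1, 0.7, 0.4]
opening: 0.699
```

>>> {"name": "carry_out", "arguments": {"increments": [[[-0.05, 0, -0.05, 0, 0, 0], [-0.1, 0, -0.1, 0, 0, 0], [-0.1, 0, -0.15, 0, 0, 0], [-0.1, 0, -0.15, 0, 0, 0], [-0.1, 0, -0.15, 0, 0, 0]]]}}

```text
clock: 12.92
eef_pos: [549.5, 5.5, 317.9]
tcp_rot: [3.14, -0.002, 0.596]
contact_force: [0.0, 0.8, -0.7]
opening: 0.699
```

```bash
python3 - <<'E'
from idx import *
f=meas('w23'); idxang(f)
cv2.imwrite('pics/w23c.png',cv2.resize(f['img'][90:260,240:410,::-1],(600,600),interpolation=cv2.INTER_CUBIC))
s=optics.grab_frame('scene'); print(blobs(s,(300,180,390,250)))
for n in ['calculator','parcel','wood_stamp']:
    nets_=nets.tip_of(n,'scene'); print(n,[np.round(d['point'],0) for d in nets_][:1])
E
```

```text
12.92 [549.5   5.5 317.9] [ 3.14e+00 -2.00e-03  5.96e-01] [ 0.   0.8 -0.7] 59.4
orange 137 [328.5 160.8] [587.8  20.  128. ] ang 23.1 r 50.0
blue 133 [305.1 157.8] [577.9  35.5 112. ] ang 44.2 r 50.4
index [(np.float64(31.0), np.float64(31.125)), (np.float64(33.25), np.float64(31.375)), (np.float64(35.5), np.float64(31.75)), (np.float64(37.75), np.float64(32.0))]
{'orange': (np.int32(24), array([336.2, 217. ]), array([588.4,  18.5, 128. ]), 1), 'blue': (np.int32(17), array([345.1, 225.4]), array([578.4,  34.1, 112. ]), 1)}
calculator [array([ 596., -193.,   -2.])]
parcel [array([455., 150.,  -6.])]
wood_stamp [array([700.,  49.,  -2.])]
```

View pics/w23c.png

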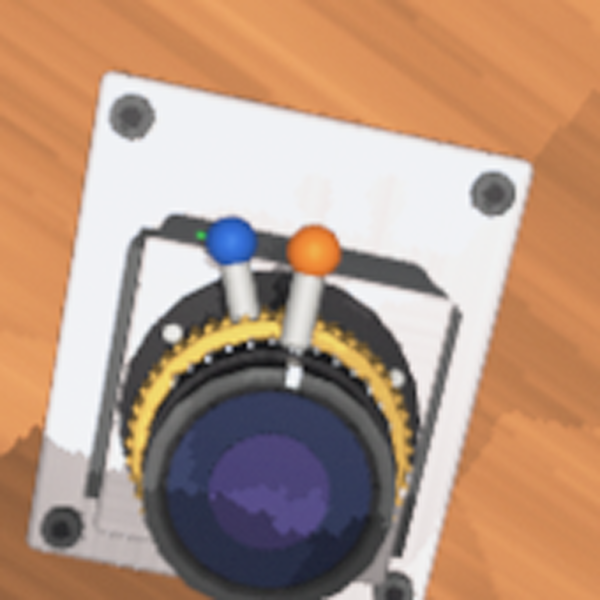

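The orange post now stands over the index line and hides it. The posts are 21° to 22° apart, and the things on the desk haven't moved. I'll hand it in.

```bash
python3 -c "
from rig import r; print(r.sign_off())"
```

```text
the job is handed in; nothing more can be done
None
```

I turned the middle reader's barrel onto its index line, then nipped up the lock ring with both posts held between the jaws, let go and handed the job in. The hand-in gives no verdict, so the figures below are my own measurements.

- **Barrel:** after release the post measured 22.5° against the index stripe at 22.9–23.0°, so it is about 0.5° (0.01 rad) off, well within 0.06 rad. After lifting away it read 23.1° in the wrist picture.
- **Ring:** it touched the housing with the posts about 37° apart, and they ended 21–22° apart. That is about 0.26–0.28 rad of bite, inside the 0.2–0.4 rad limit.
- **Forces:** the grip was set to 20 N throughout. The wrist read no more than about 10 N, and under 1 N after I opened the jaws.
- **Desk:** the calculator, parcel and stamp read within about 7 mm of where they started, which is roughly the measuring noise.
- **Checks that disagreed:** in the last wrist picture the post hid the index line, and the automatic index reading (31°) picked up the ring post instead, so I discarded it. The scene camera put the orange post nearer 21°, but that picture is coarse.

The whole job took about 13 s on the robot's clock.

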